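Start the hob and its timer

TASK

Start the pan cooking with fingertip presses alone: on the switch block between hob and board, press down the far end of the wide rocker to turn it fully on; then push the hob's round key fully down, and after it the hob's long bar key fully down (both stay down). Last, press the plunger on top of the round kitchen timer all the way down for a moment, and let it spring back. Pick nothing up, leave the narrow rocker and the small square key alone, and do not tip or shove the timer, the pan or anything else.

Things in the scene. Friction and masses are not known exactly. Their poses are not given: they have to be found in the camera images.
- hob: portable induction hob fixed to the counter, 340 (x) x 280 (y) mm, top 55 mm high (black glass 58). Origin under its centre at counter height; x points from the control strip (robot side) to the back, y left. Steel keys on the strip at x -125 mm: round at y +85, small square at y +15, long bar at y -75 mm
- round_key (a joint): round key of the hob, travel in m: 0 up, 0.006 fully down. It yields at about 2.5 N and stays down where it is left
- round_key_top (a point): centre of the top of the round key (30 mm diameter; top 11 mm above the control strip when up, 5 mm when down; moves with the key)
- bar_key (a joint): long bar key of the hob, travel in m: 0 up, 0.006 fully down. It yields at about 2.5 N and stays down where it is left
- bar_key_top (a point): centre of the top of the long bar key (20 mm in hob x, 60 mm in hob y; same height as the round key)
- square_key (a joint): small square key of the hob, 18 x 18 mm, between the other two: travel in m, 0 up, 0.006 down, as easily pressed. To be left alone
- switch_block: grey block fixed to the counter between hob and board, 86 (x) x 104 (y) x 35 mm high, with two white rockers side by side. Origin under its centre; x points away from the robot, y left. Each rocker is 56 mm long in x and tips about a y axis 45 mm high; the wide one (34 mm) is at y +22 mm, the narrow one (14 mm) at y -30 mm
- wide_rocker (a joint): angle of the wide rocker in rad: 0 off (far end up), 0.4 on (far end down). It stays where it is left; turning it takes about 0.03 N m, 1.5 N on its ridge
- wide_rocker_far (a point): top of the raised ridge (4 mm high, 6 mm wide, running across) near the far end of the wide rocker, 22 mm from its middle; press down here: it sinks about 9 mm from off to on (55 mm above the counter when off, 46.5 mm when on)
- narrow_rocker (a joint): angle of the narrow rocker in rad: 0 off, 0.4 on; moves as easily. To be left alone
- board: wooden serving board fixed to the counter, 260 (x) x 280 (y) x 18 mm, origin under its centre; on it stand the timer, an egg cup and a jar
- timer: loose round steel kitchen timer standing on the board, 72 mm diameter, 30 mm high without its plunger, 0.13 to 0.26 kg; origin at the centre of its underside, z up
- plunger (a joint): steel plunger on the timer's top, travel in m: 0 up, 0.006 fully down; it springs back, fully down takes about 4 N
- plunger_top (a point): centre of the plunger's top (36 mm diameter, 12 mm above the timer's top when up; moves with the plunger)
- pan: loose steel pan on the hob, 176 mm across, 68 mm high, origin at the centre of its underside
- canister: loose wooden canister behind the switch block, 72 mm diameter, 109 mm high, origin under its centre
- mug: loose white mug at the left, 80 mm diameter, 92 mm high, origin under its centre
- spatula: loose spatula lying at the right, along its own x
- egg_cup: loose egg cup with an egg, on the far half of the board, 48 mm diameter, 71 mm high, origin under its centre
- jar: loose amber jar on the far half of the board, 56 mm diameter, 65 mm high, origin under its centre

How it is judged (in metres and radians):
On the way, in this order (a step that is already met when the one before it is completed fails the run):
1. the wide rocker is turned on (value of joint wide_rocker above 0.32 rad), for 0.1 s.
2. the round key is fully down (value of joint wide_rocker above 0.32 rad and value of joint round_key above 0.0045 m), for 0.1 s.
3. the long bar key is fully down (all of step 2 and value of joint bar_key above 0.0045 m), for 0.1 s.
4. the timer's plunger is fully down (value of joint plunger above 0.0045 m), for 0.05 s.
At the end, for the whole second after the job is handed in: Wide rocker on (over 0.32 rad), round and bar keys down (over 4.5 mm), plunger up again (under 1.5 mm), square key up (under 2 mm), narrow rocker off (under 0.15 rad); timer upright, still, on the board; it and all loose things within 30 mm of their starts (all of step 3 and value of joint plunger below 0.0015 m and value of joint square_key below 0.002 m and value of joint narrow_rocker below 0.15 rad and distance of each of timer, pan, canister, mug, spatula, egg_cup, jar from where it was at the start of the episode below 0.03 m and angle between timer's own z axis and vertical below 0.25 rad and z of timer in the frame of board below 0.026 m and linear speed of timer below 0.02 m/s); the robot touches nothing.
It fails at once if a hob key is pressed before its turn: either before the wide rocker is on, or the bar key before the round key is down ((value of joint wide_rocker below 0.3 rad and value of joint any of round_key, bar_key above 0.003 m) or (value of joint round_key below 0.004 m and value of joint bar_key above 0.003 m)).
It fails at once if the timer is pressed before the bar key is down (value of joint bar_key below 0.004 m and value of joint plunger above 0.003 m).
It fails at once if the small square key or the narrow rocker is operated (value of joint square_key above 0.003 m or value of joint narrow_rocker above 0.2 rad).
It fails at once if the timer is lifted, tipped or shoved (more than 8 mm up, 0.25 rad or 30 mm) (z of timer in the frame of board above 0.026 m or angle between timer's own z axis and vertical above 0.25 rad or distance of timer from where it was at the start of the episode above 0.03 m).
It fails at once if the pan or another bystander is moved or lifted more than 30 mm (distance of any of pan, canister, mug, spatula, egg_cup, jar from where it was at the start of the episode above 0.03 m).
It also fails if it takes over 61 s, if anything falls off the work surface, if the arm or the gripper's body presses on something with over 40 N, if the wrist force passes 120 N, or if a joint passes its speed limit or range.

ROBOT

A 7-joint arm with a two-finger parallel gripper is mounted at the origin on the work surface. World frame = base frame: x ahead of the robot, y to its left, z up, the work surface at z = 0. Lengths are in mm, angles in rad, forces in N, time in s.
With the tool pointing down it reaches from about 350 to 900 mm from the base axis. Payload 7.2 kg.
Tool frame: the origin (TCP) lies midway between the tips of the shut fingers; the grasp point (between the pads) lies 19 mm behind it; z points along the fingers, y is the line along which they close (so a half turn about z gives the same grasp; the last joint's range is limited). The gripper opens to 88 mm and grips with 3 to 60 N. Pads are 20 mm wide; open, the fingers measure 115 mm over their backs; the gripper's body (75 mm by 178 mm) begins 61 mm behind the grasp point.
Start: joints at [-1.333, 0.411, -0.013, 1.596, 0.006, 1.134, -0.082], TCP at [188.17, 596.004, 222.653] pointing down, gripper open.
Joint ranges: [-2.95, 2.95], [-0.29, 1.99], [-1.47, 1.44], [0.14, 2.54], [-1.03, 4.17], [0.13, 1.85], [-2.86, 2.86]. Speed limits (rad/s): [2.39, 2.39, 3.01, 3.01, 3.14, 3.14, 3.14].

INTERFACE

Orientations are given as a unit quaternion [w, x, y, z].
In Python, from cell import ctrl, read_camera, order, recognise, cut_out gives the robot as it stands. The module is installed in compiled form; this text tells all that it offers.
- The arm moves only by the tool move_arm, never from a script. Its argument "steps" is a list of rows, each an object with "offset": the shift along the world's x, y, z in mm, a list of three; "spin": the turn about the world's z in degrees; "gripper": the closure, from -1 (fully open) to 1 (shut). In form: [{"offset": [x, y, z], "spin": spin, "gripper": gripper}, ...]. A call has 1 to 8 rows; each row shifts and turns the commanded pose from where the row before left it; what a row does not reach is not made up. A row lasts 1/10 s, in which the tool goes at most 50 mm and 8.59 degrees, less where a joint would pass 70% of its speed; a pose out of reach is approached as far as the arm can. A call is refused whole if a number of a shift passes 50 or a number of a turn 8.59, either way. A call with a gripper value outside its range is refused whole. The fingers move at their own pace and stop on an object; "newtons" is the grip in N (left out, the last holds). Time passes only in rows, so rows that do not move let the fingers close. It gives the time, the measured TCP pose, the force, the opening and the grip force at its end, in the units of the state.
- ctrl.read_state(): the state, without advancing time (a new reading comes with each control period).
- read_camera(name): name is "scene" or "top" or "wrist"; returns a dict with "frame" (420x560x3 uint8, blue, green, red), "range_z" (420x560 float32, mm along the optical axis (not along the pixel's ray), 0 where there is no reading), "vertical_fov" (degrees; the focal length in pixels is half the picture's height over the tangent of half this angle, whatever the lens; pixels are square), "cx", "cy" (the principal point, pixels), "k1" (the pictures are not rectified: a ray, as slopes to the right and down, at radius r is drawn at 1 + k1 r^2 times it, then the intrinsics apply), "extrinsics" (4x4, takes a point from world to camera coordinates). Camera axes: x right, y up, looking along -z (the intrinsics and any distortion apply to the point x, -y, -z); pixel columns grow to the right and rows downward; lengths in mm; the calibration is good to about 2 mm. A picture is of the moment at which its call begins.
- order.job_done(): hands the job in; it is judged then, once.
Trained networks look in the newest picture that a camera, given by its name, has taken for a name from the list of things; names that differ only in an ending like _2 or _b are one class to them, and where a whole thing is asked for, a point or a joint stands for the part that bears it (a point fixed in the world has none). Each returns a list of dicts, best first, with "conf" (0 to 1); they miss things now and then, are a little off and sometimes report something else, mostly with a low value. They report only what shows in the picture. A call takes as long as a camera call.
- recognise(label, camera): "xyz" ([x, y, z] in mm, in the coordinates of the camera as it stood for that picture, good to about 4 mm: the middle of the surface that is visible of it).
- cut_out(label, camera): "mask" (420x560 bool, what is visible of it).
The state is a dict: "clock": time; "qpos": joint angles; "joint_velocities": joint speeds; "tau": joint torques, N m; "ee_pos": TCP position; "tcp_rot": TCP orientation; "wrist_force": force on the tool from outside, world axes, zero at the start; "moment": the same for the moment, N m; "grip_width": opening from 0.0 (shut) to 1.0 (fully open); "finger_force": force on a finger pad.
Only numpy, scipy, OpenCV 4.12 (cv2) and the standard library are available. Lean on these libraries where they do the work, as an engineer would, in place of code of your own. Each camera call takes 0.05 s, during which the arm holds its last target. There are 200 camera calls.

## Working session

There is one attempt and no reset: what is moved stays moved. The work goes in short steps, Python scripts to look and compute and a tool call to move; the robot and the scene stay as the last step left them, time stands still between calls to the robot, and variables do not carry over. Pictures are saved under pics/ and viewed, at most 10 in all, crops included, and the job is handed in when it is done.

Besides the shell and the picture viewer there is one more tool, called after "Call:" as name(argument=value, ...), one argument or row to a line, values as JSON. move_arm: Moves the arm, as the interface text tells. Its arguments: {"type":"object","properties":{"steps":{"type":"array"},"newtons":{"type":"number"}},"required":["steps"]}

```bash
mkdir -p pics; cat > h.py <<'E'
import numpy as np, cv2
from cell import ctrl, read_camera, order, recognise, cut_out
def cloud(c):
    z=c["range_z"]; H,W=z.shape; f=H/2/np.tan(np.radians(c["vertical_fov"])/2)
    K=np.array([[f,0,c["cx"]],[0,f,c["cy"]],[0,0,1.]])
    v,u=np.mgrid[:H,:W]; p=np.stack([u,v],-1).reshape(-1,1,2).astype(float)
    n=cv2.undistortPoints(p,K,np.array([c["k1"],0,0,0.])).reshape(H,W,2)
    P=np.stack([n[...,0]*z,-n[...,1]*z,-z],-1)
    T=np.linalg.inv(c["extrinsics"])
    Q=P@T[:3,:3].T+T[:3,3]; Q[z<=0]=np.nan
    return Q
def rec(l,cam,c):
    T=np.linalg.inv(c["extrinsics"])
    return [(round(r["conf"],2),(T[:3,:3]@r["xyz"]+T[:3,3]).round(1).tolist()) for r in recognise(l,cam)]
E
python3 - <<'E'
from h import *
s=ctrl.read_state(); print({k:np.round(v,3).tolist() for k,v in s.items()})
for cam in ["top","scene"]:
    c=read_camera(cam); cv2.imwrite(f"pics/{cam}0.png",c["frame"]); print(cam,np.linalg.inv(c["extrinsics"]).round(2).tolist())
    for l in ["round_key_top","bar_key_top","square_key","wide_rocker_far","plunger_top","timer","switch_block","hob","pan","canister","egg_cup","jar","mug","spatula"]:
        print(l,rec(l,cam,c)[:2])
print(ctrl.read_state()["clock"])
E
```

```text
{'clock': 0.0, 'qpos': [-1.333, 0.412, -0.013, 1.597, 0.006, 1.134, -0.082], 'joint_velocities': [0.001, -0.001, -0.001, 0.001, 0.001, 0.001, -0.001], 'tau': [0.0, -58.795, 0.641, -29.106, -0.054, 0.018, 0.0], 'ee_pos': [188.051, 595.502, 221.8], 'tcp_rot': [-0.0, 0.152, 0.988, -0.001], 'wrist_force': [0.731, -0.289, -0.267], 'moment': [-0.044, 0.018, 0.013], 'finger_force': 0.0, 'grip_width': 0.998}
top [[0.02, 0.98, -0.17, 289.3], [-1.0, 0.02, -0.01, -6.04], [-0.0, 0.17, 0.99, 1800.6], [0.0, 0.0, 0.0, 1.0]]
round_key_top []
bar_key_top [(0.5, [499.6, -368.5, 68.7])]
square_key []
wide_rocker_far [(0.62, [507.8, 31.6, 45.5])]
plunger_top []
timer [(0.67, [541.9, 280.6, 49.0])]
switch_block [(0.65, [508.4, 11.9, 30.2])]
hob [(0.91, [552.4, -269.3, 58.8]), (0.18, [603.1, 257.8, 15.5])]
pan [(0.66, [669.4, -279.9, 68.7]), (0.43, [550.2, 290.0, 62.8])]
canister [(0.73, [738.8, 9.1, 97.6])]
egg_cup []
jar [(0.44, [692.8, 182.4, 80.3]), (0.32, [542.0, 281.3, 48.6])]
mug [(0.86, [466.7, 564.6, 38.9])]
spatula [(0.7, [553.1, -271.1, 57.3]), (0.57, [574.5, -597.7, -0.5])]
scene [[-0.55, -0.43, 0.71, 1818.13], [0.83, -0.31, 0.45, 780.71], [0.03, 0.85, 0.53, 973.9], [0.0, 0.0, 0.0, 1.0]]
round_key_top []
bar_key_top []
square_key [(0.65, [523.8, 35.8, 47.3])]
wide_rocker_far [(0.5, [525.6, 35.8, 47.5])]
plunger_top [(0.66, [555.3, 289.4, 63.2])]
timer [(0.59, [569.5, 290.1, 44.8])]
switch_block [(0.37, [623.1, 280.3, 14.5])]
hob [(0.62, [709.3, -201.3, 54.1])]
pan [(0.91, [658.3, -282.3, 94.5])]
canister [(0.74, [764.9, 22.2, 69.3])]
egg_cup [(0.88, [711.3, 346.4, 59.8])]
jar [(0.83, [713.1, 190.8, 62.0])]
mug [(0.85, [493.6, 553.9, 60.9])]
spatula [(0.52, [568.7, -591.6, 5.0])]
1.5
```

View pics/top0.png

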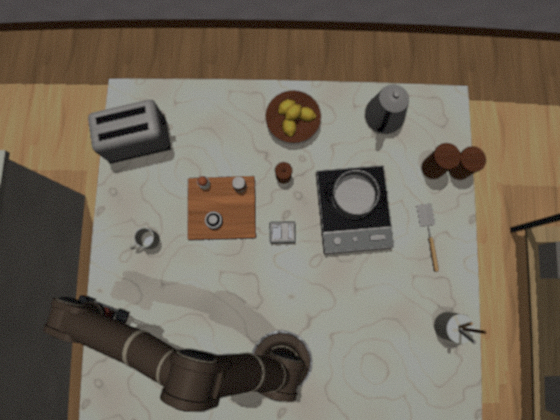

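```bash
python3 - <<'E'
from h import *
c=read_camera("top"); Q=cloud(c); np.save("top.npy",Q)
f=210/np.tan(np.radians(c["vertical_fov"])/2); print("f",f,c["k1"])
def box(x0,x1,y0,y1,z0,z1):
    return (Q[...,0]>x0)&(Q[...,0]<x1)&(Q[...,1]>y0)&(Q[...,1]<y1)&(Q[...,2]>z0)&(Q[...,2]<z1)
for n,b in dict(hob=(330,900,-480,-80,45,66),block=(430,600,-60,90,20,80),blocktop=(430,600,-60,90,28,40),board=(430,800,110,460,8,26),plunger=(480,600,220,350,54,75),timer=(480,600,220,350,35,75)).items():
    m=box(*b); p=Q[m]; 
    r=cv2.minAreaRect(p[:,:2].astype(np.float32)); ci=cv2.minEnclosingCircle(p[:,:2].astype(np.float32))
    print(n,len(p),np.round(r[0],1),np.round(r[1],1),round(r[2],2),"med z",np.median(p[:,2]).round(1),"circ",np.round(ci[0],1),round(ci[1],1))
F=cv2.resize(c["frame"],None,fx=4,fy=4,interpolation=cv2.INTER_CUBIC)
# region around hob strip + block
m=box(380,560,-450,90,20,90); v,u=np.where(m); print(v.min(),v.max(),u.min(),u.max())
a,b,d,e=v.min()-5,v.max()+5,u.min()-5,u.max()+5
s=min(800/(e-d),600/(b-a)); cv2.imwrite("pics/crop1.png",cv2.resize(c["frame"][a:b,d:e],None,fx=s,fy=s,interpolation=cv2.INTER_CUBIC)); print(s,a,d)
E
```

```text
f 443.5457179002877 -0.09037734427475867
hob 4741 [ 676.5 -258.8] [478.8 304.9] 6.34 med z 58.0 circ [ 677.1 -257.3] 279.8
block 543 [510.1   6.6] [ 86.5 101.8] 3.07 med z 36.8 circ [510.8   7.9] 64.1
blocktop 326 [511.1   6.3] [ 86.1 100.6] 1.59 med z 34.7 circ [510.8   7.9] 64.1
board 3670 [613.8 285. ] [347.8 368.6] 89.58 med z 17.5 circ [616.3 283.9] 237.5
plunger 82 [547.8 284.8] [51.2 60.7] 63.84 med z 59.0 circ [549.2 286. ] 31.3
timer 230 [549.9 285.9] [64.8 66. ] 2.51 med z 50.4 circ [550.3 286.2] 35.1
220 253 270 393
6.015037593984962 215 265
```

The top picture shows the timer near pixel (213,220), the switch block near (282,232), and the hob strip near (357,240) with its round, square and bar keys running left to right. I'll bring the wrist camera closer.

Call:
move_arm(
  steps=[
    {"offset":[42,-46,14],"spin":2.2,"gripper":1},
    {"offset":[42,-46,14],"spin":2.2,"gripper":1},
    {"offset":[42,-46,14],"spin":2.2,"gripper":1},
    {"offset":[42,-46,14],"spin":2.2,"gripper":1},
    {"offset":[42,-46,14],"spin":2.2,"gripper":1},
    {"offset":[42,-46,14],"spin":2.2,"gripper":1},
    {"offset":[42,-46,14],"spin":2.2,"gripper":1},
    {"offset":[20,-20,14],"spin":2.0,"gripper":1},
  ],
)

```text
clock: 2.35
ee_pos: [440.9, 319.8, 314.0]
tcp_rot: [0.0, 0.002, 1.0, -0.001]
wrist_force: [-0.3, 0.3, 0.2]
grip_width: 0.31
finger_force: 0.0
```

```bash
python3 - <<'E'
from h import *
c=read_camera("wrist"); s=ctrl.read_state(); print(s["clock"],s["ee_pos"].round(1) if hasattr(s["ee_pos"],"round") else s["ee_pos"],s["tcp_rot"],s["wrist_force"],s["grip_width"])
cv2.imwrite("pics/w1.png",c["frame"]); print(np.linalg.inv(c["extrinsics"]).round(2).tolist(),c["vertical_fov"])
for l in ["timer","plunger_top","wide_rocker_far","egg_cup","jar"]: print(l,rec(l,"wrist",c)[:2])
E
```

```text
2.4 [444.5 317.4 316.6] [2.43279873e-03 3.56762583e-03 9.99990677e-01 9.21682356e-07] [ 3.74731743 -2.34597109  1.42248624] 0.26592406325944284
[[0.01, -0.97, -0.25, 371.9], [1.0, 0.01, 0.0, 320.67], [-0.0, -0.25, 0.97, 475.45], [0.0, 0.0, 0.0, 1.0]] 70.23468712453686
timer [(0.75, [540.3, 299.9, 44.9])]
plunger_top [(0.48, [547.2, 291.3, 57.4]), (0.23, [467.7, 568.8, 55.0])]
wide_rocker_far []
egg_cup [(0.85, [698.0, 331.3, 72.1])]
jar [(0.55, [506.1, 24.4, 35.5])]
```

View pics/w1.png

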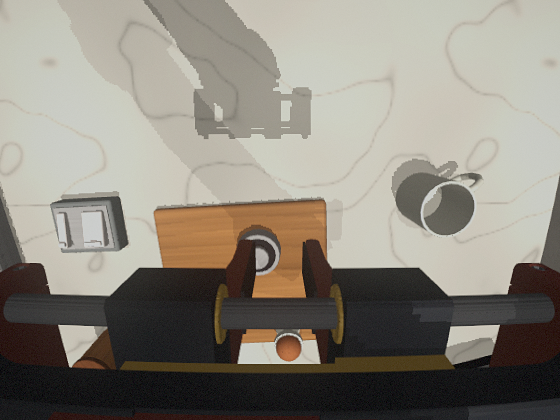

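The wrist picture shows the timer at about (262,250), the block at (90,222), and the gripper covering the lower half. Next I'll view the block and hob strip.

Call:
move_arm(
  steps=[
    {"offset":[-3,-50,0],"spin":0,"gripper":1},
    {"offset":[-3,-50,0],"spin":0,"gripper":1},
    {"offset":[-3,-50,0],"spin":0,"gripper":1},
    {"offset":[-3,-50,0],"spin":0,"gripper":1},
    {"offset":[-3,-50,0],"spin":0,"gripper":1},
    {"offset":[-3,-50,0],"spin":0,"gripper":1},
    {"offset":[-3,-50,0],"spin":0,"gripper":1},
    {"offset":[-3,-50,0],"spin":0,"gripper":1},
  ],
)

```text
clock: 3.45
ee_pos: [413.9, -75.8, 313.2]
tcp_rot: [0.0, -0.0, 1.0, 0.0]
wrist_force: [0.9, 0.4, 0.2]
grip_width: 0.007
finger_force: 0.0
```

Call:
move_arm(
  steps=[
    {"offset":[0,-40,0],"spin":0,"gripper":1},
    {"offset":[0,-20,0],"spin":0,"gripper":1},
    {"offset":[0,0,0],"spin":0,"gripper":1},
    {"offset":[0,0,0],"spin":0,"gripper":1},
  ],
)

```text
clock: 3.85
ee_pos: [414.6, -133.9, 313.0]
tcp_rot: [-0.0, 0.0, 1.0, 0.0]
wrist_force: [1.2, 0.9, -0.5]
grip_width: 0.002
finger_force: 0.0
```

```bash
python3 - <<'E'
from h import *
c=read_camera("wrist"); s=ctrl.read_state(); print(s["clock"],s["ee_pos"],s["tcp_rot"],s["wrist_force"],s["grip_width"])
cv2.imwrite("pics/w2.png",c["frame"]); print(np.linalg.inv(c["extrinsics"]).round(3).tolist())
np.save("w2.npy",cloud(c))
for l in ["round_key_top","bar_key_top","square_key","wide_rocker_far","narrow_rocker","switch_block"]: print(l,rec(l,"wrist",c)[:3])
E
```

```text
3.9 [ 414.68124817 -133.48656771  313.02113911] [-3.84449131e-04 -2.60221131e-04  9.99999869e-01  2.17185974e-04] [-0.17101173  0.24794714 -0.03224103] 0.00574465807272897
[[0.001, -0.968, -0.253, 345.81], [1.0, 0.001, -0.001, -133.562], [0.001, -0.253, 0.968, 474.58], [0.0, 0.0, 0.0, 1.0]]
round_key_top [(0.65, [474.8, -205.5, 64.2])]
bar_key_top [(0.89, [487.5, -369.3, 65.2]), (0.28, [513.5, 24.8, 45.0])]
square_key [(0.47, [484.8, -278.2, 61.5]), (0.3, [511.1, -19.0, 44.3]), (0.2, [491.2, -364.7, 62.3])]
wide_rocker_far [(0.8, [506.6, 25.9, 44.5]), (0.71, [687.5, 176.4, 63.7])]
narrow_rocker [(0.92, [514.7, -18.9, 43.0])]
switch_block [(0.81, [504.6, 3.8, 34.7])]
```

View pics/w2.png

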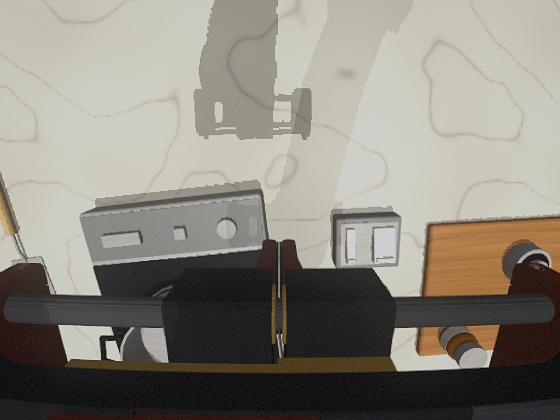

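The wrist picture shows the keys: bar at (121,240), square at (180,233) and round at (227,228). The wide rocker is at (384,244) and the narrow one at (350,244). I'll fit them from the depth.

```bash
python3 - <<'E'
from h import *
Q=np.load("w2.npy"); v,u=np.mgrid[:420,:560]
def comp(b,zlo,zhi,name):
    m=np.zeros((420,560),bool); m[b[1]:b[3],b[0]:b[2]]=1
    m&=(Q[...,2]>zlo)&(Q[...,2]<zhi)
    n,l,st,_=cv2.connectedComponentsWithStats(m.astype(np.uint8))
    for i in range(1,n):
        if st[i,4]<20: continue
        p=Q[l==i]; r=cv2.minAreaRect(p[:,:2].astype(np.float32))
        print(name,st[i,4],"rect c",np.round(r[0],1),np.round(r[1],1),round(r[2],1),"mean",p.mean(0).round(1),"z",np.percentile(p[:,2],[5,50,95]).round(1))
comp((80,200,258,262),61,75,"key")
comp((85,195,255,258),50,60,"strip")
comp((325,205,405,270),28,38,"blocktop")
comp((325,205,405,270),40,60,"rockers")
for uu in (350,384):
    for vv in range(218,268,3): print(uu,vv,Q[vv,uu].round(1),end="; ")
    print()
comp((420,215,560,300),10,25,"board")
E
```

```text
key 321 rect c [ 476.1 -209.1] [28.2 28.8] 0.5 mean [ 476.2 -208.9   65.3] z [63.5 65.4 66.7]
key 145 rect c [ 483.6 -278.1] [18.1 18.4] 5.3 mean [ 483.1 -277.7   64.7] z [62.9 64.8 66. ]
key 525 rect c [ 493.3 -367.7] [20.9 59.8] 6.6 mean [ 492.6 -366.5   64.9] z [62.8 64.9 66.4]
strip 8111 rect c [ 478.8 -298.5] [ 94.1 262.4] 1.2 mean [ 480.5 -285.7   55.5] z [53.2 55.7 57.3]
blocktop 2078 rect c [510.1   8.1] [ 85.1 104. ] 2.5 mean [5.04e+02 4.00e-01 3.39e+01] z [30.8 34.2 36.1]
rockers 823 rect c [509.1  29.9] [55.6 35.1] 2.1 mean [509.1  28.9  46.5] z [41.3 46.2 54.3]
rockers 338 rect c [511.9 -21.5] [54.4 14.5] 3.4 mean [512.2 -22.3  46.2] z [41.2 45.9 53.4]
350 218 [469.9 -22.4  30.4]; 350 221 [473.3 -23.3  35.3]; 350 224 [478.1 -23.   35.3]; 350 227 [483.5 -22.3  33.6]; 350 230 [486.  -23.9  40.9]; 350 233 [490.  -24.2  43.4]; 350 236 [495.1 -23.7  42.8]; 350 239 [499.1 -24.   45. ]; 350 242 [503.3 -24.2  47. ]; 350 245 [509.  -23.4  44.8]; 350 248 [513.4 -23.3  46. ]; 350 251 [517.7 -23.5  47.7]; 350 254 [522.6 -23.2  47.7]; 350 257 [527.1 -23.2  48.9]; 350 260 [530.  -24.1  53.7]; 350 263 [534.9 -23.8  54. ]; 350 266 [549.6 -18.   32.9]; 
384 218 [469.4  30.4  32.4]; 384 221 [474.1  30.6  33. ]; 384 224 [478.3  30.1  35.3]; 384 227 [481.6  28.8  40.2]; 384 230 [485.8  28.4  42.2]; 384 233 [490.4  28.6  42.8]; 384 236 [495.   28.7  43.8]; 384 239 [499.3  28.6  45.2]; 384 242 [504.1  29.   45.5]; 384 245 [508.3  28.7  47.4]; 384 248 [512.7  28.6  48.8]; 384 251 [517.6  29.1  48.9]; 384 254 [522.5  29.5  49.1]; 384 257 [526.9  29.5  50.4]; 384 260 [529.9  28.2  55. ]; 384 263 [544.   36.4  34.8]; 384 266 [550.1  37.7  32.9]; 
board 7717 rect c [547.8 243.9] [138.7 254.4] 2.8 mean [538.  214.6  17.4] z [14.6 17.5 19.1]
```

Call:
move_arm(
  steps=[
    {"offset":[24,34,-30],"spin":0,"gripper":1},
    {"offset":[24,33,-45],"spin":0,"gripper":1},
    {"offset":[23,33,-50],"spin":0,"gripper":1},
    {"offset":[23,33,-50],"spin":0,"gripper":1},
    {"offset":[23,30,-35],"spin":0,"gripper":1},
    {"offset":[0,0,-20],"spin":0,"gripper":1},
    {"offset":[0,0,-10],"spin":0,"gripper":1},
    {"offset":[0,0,0],"spin":0,"gripper":1},
  ],
)

```text
clock: 5.0
ee_pos: [514.8, 4.9, 104.2]
tcp_rot: [-0.001, 0.001, 1.0, -0.0]
wrist_force: [-0.0, 0.5, 0.2]
grip_width: 0.003
finger_force: 0.0
```

Call:
move_arm(
  steps=[
    {"offset":[9,13,0],"spin":0,"gripper":1},
    {"offset":[8,12,0],"spin":0,"gripper":1},
    {"offset":[0,0,-15],"spin":0,"gripper":1},
    {"offset":[0,0,-15],"spin":0,"gripper":1},
    {"offset":[0,0,-10],"spin":0,"gripper":1},
    {"offset":[0,0,0],"spin":0,"gripper":1},
    {"offset":[0,0,0],"spin":0,"gripper":1},
  ],
)

```text
clock: 5.7
ee_pos: [533.3, 30.7, 65.8]
tcp_rot: [0.0, 0.001, 1.0, 0.0]
wrist_force: [0.9, -0.4, 0.6]
grip_width: 0.004
finger_force: 0.0
```

```bash
python3 - <<'E'
from h import *
s=ctrl.read_state(); print(s["ee_pos"])
c=read_camera("wrist"); cv2.imwrite("pics/w3.png",c["frame"])
E
```

```text
[533.33123333  30.67011848  65.8228392 ]
```

View pics/w3.png

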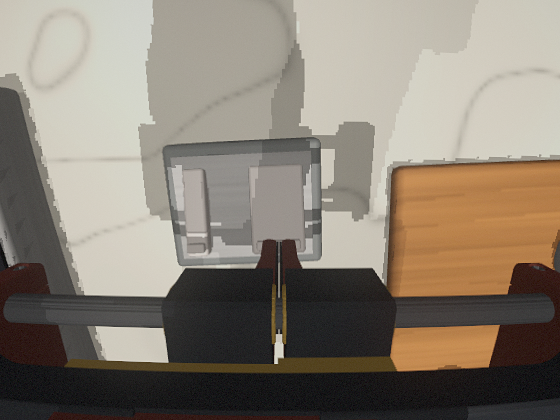

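The shut fingertips at (279,245) sit over the far ridge of the wide rocker, which spans columns 250–303. Now I'll press.

Call:
move_arm(
  steps=[
    {"offset":[0,0,-6],"spin":0,"gripper":1},
    {"offset":[0,0,-5],"spin":0,"gripper":1},
    {"offset":[0,0,-4],"spin":0,"gripper":1},
    {"offset":[0,0,-3],"spin":0,"gripper":1},
    {"offset":[0,0,0],"spin":0,"gripper":1},
  ],
)

```text
clock: 6.25
ee_pos: [533.4, 30.4, 47.2]
tcp_rot: [0.001, 0.001, 1.0, 0.0]
wrist_force: [2.1, -0.2, 1.9]
grip_width: 0.005
finger_force: 1.1
```

Call:
move_arm(
  steps=[
    {"offset":[0,0,-1],"spin":0,"gripper":1},
    {"offset":[0,0,-1],"spin":0,"gripper":1},
    {"offset":[0,0,0],"spin":0,"gripper":1},
    {"offset":[0,0,0],"spin":0,"gripper":1},
  ],
)

```text
clock: 6.65
ee_pos: [533.6, 30.4, 46.7]
tcp_rot: [0.001, 0.001, 1.0, 0.0]
wrist_force: [-1.5, 0.8, 16.6]
grip_width: 0.009
finger_force: 8.2
```

The force rose sharply at the stop, so the rocker is fully on. I'll lift and go to the round key.

Call:
move_arm(
  steps=[
    {"offset":[0,0,20],"spin":0,"gripper":1},
    {"offset":[0,0,35],"spin":0,"gripper":1},
    {"offset":[-8,-35,10],"spin":0,"gripper":1},
    {"offset":[-10,-45,0],"spin":0,"gripper":1},
    {"offset":[-10,-45,0],"spin":0,"gripper":1},
    {"offset":[-10,-45,0],"spin":0,"gripper":1},
    {"offset":[-10,-40,0],"spin":0,"gripper":1},
    {"offset":[-9,-29,0],"spin":0,"gripper":1},
  ],
)

```text
clock: 7.45
ee_pos: [473.7, -211.1, 109.9]
tcp_rot: [-0.001, 0.002, 1.0, 0.0]
wrist_force: [-0.2, 0.1, -0.5]
grip_width: 0.003
finger_force: 0.0
```

Call:
move_arm(
  steps=[
    {"offset":[0,0,-10],"spin":0,"gripper":1},
    {"offset":[0,0,0],"spin":0,"gripper":1},
    {"offset":[0,0,0],"spin":0,"gripper":1},
  ],
)

```text
clock: 7.75
ee_pos: [475.5, -207.1, 99.6]
tcp_rot: [-0.001, 0.0, 1.0, 0.001]
wrist_force: [-0.9, 0.6, 0.1]
grip_width: 0.006
finger_force: 0.0
```

```bash
python3 - <<'E'
from h import *
c=read_camera("wrist"); cv2.imwrite("pics/w4.png",c["frame"]); Q=cloud(c)
print(ctrl.read_state()["ee_pos"])
m=(Q[...,2]>61)&(Q[...,2]<75)&(Q[...,0]>450)&(Q[...,0]<515)&(Q[...,1]>-410)&(Q[...,1]<-185)
n,l,st,_=cv2.connectedComponentsWithStats(m.astype(np.uint8))
for i in range(1,n):
    if st[i,4]>40:
        r=cv2.minAreaRect(Q[l==i][:,:2].astype(np.float32)); print(st[i,4],np.round(r[0],1),np.round(r[1],1),round(r[2],1),np.median(Q[l==i][:,2]).round(1))
m=(Q[...,2]>40)&(Q[...,2]<60)&(Q[...,0]>478)&(Q[...,0]<545)&(Q[...,1]>10)&(Q[...,1]<50)
p=Q[m]; print("rocker slope",np.polyfit(p[:,0],p[:,2],1) if len(p)>20 else len(p))
E
```

```text
[ 475.87115407 -207.00640006   99.90058415]
833 [ 472.9 -210.4] [21.5 29.6] 15.9 65.3
652 [ 483.8 -278.3] [18.4 18.6] 7.4 65.0
1774 [ 493.5 -367.4] [20.6 60.3] 6.0 65.1
rocker slope [-2.04459827e-02  5.70653211e+01]
```

View pics/w4.png

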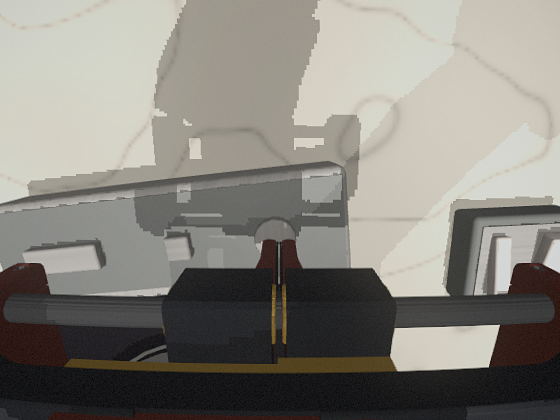

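The picture shows the round key at (276,232) just under the fingers, with the square key at (178,247) well clear to the left. Pressing it now.

Call:
move_arm(
  steps=[
    {"offset":[0,-2,-14],"spin":0,"gripper":1},
    {"offset":[0,0,-12],"spin":0,"gripper":1},
    {"offset":[0,0,-5],"spin":0,"gripper":1},
    {"offset":[0,0,-4],"spin":0,"gripper":1},
    {"offset":[0,0,-3],"spin":0,"gripper":1},
    {"offset":[0,0,-2],"spin":0,"gripper":1},
    {"offset":[0,0,0],"spin":0,"gripper":1},
  ],
)

```text
clock: 8.5
ee_pos: [475.6, -210.5, 60.4]
tcp_rot: [-0.0, 0.001, 1.0, 0.0]
wrist_force: [-0.8, 1.0, 1.2]
grip_width: 0.005
finger_force: 0.8
```

Call:
move_arm(
  steps=[
    {"offset":[0,0,-1],"spin":0,"gripper":1},
    {"offset":[0,0,-1],"spin":0,"gripper":1},
    {"offset":[0,0,0],"spin":0,"gripper":1},
    {"offset":[0,0,0],"spin":0,"gripper":1},
  ],
)

```text
clock: 8.9
ee_pos: [475.7, -210.5, 59.9]
tcp_rot: [0.0, 0.001, 1.0, 0.001]
wrist_force: [-5.8, 3.8, 23.0]
grip_width: 0.006
finger_force: 11.0
```

It is firmly on its stop. I'll lift and go to the bar key.

Call:
move_arm(
  steps=[
    {"offset":[0,0,20],"spin":0,"gripper":1},
    {"offset":[0,0,25],"spin":0,"gripper":1},
    {"offset":[4,-35,0],"spin":0,"gripper":1},
    {"offset":[5,-45,0],"spin":0,"gripper":1},
    {"offset":[5,-45,0],"spin":0,"gripper":1},
    {"offset":[4,-32,0],"spin":0,"gripper":1},
    {"offset":[0,0,-5],"spin":0,"gripper":1},
    {"offset":[0,0,0],"spin":0,"gripper":1},
  ],
)

```text
clock: 9.7
ee_pos: [493.1, -367.9, 97.4]
tcp_rot: [-0.0, 0.002, 1.0, 0.0]
wrist_force: [0.6, 0.7, -0.5]
grip_width: 0.001
finger_force: 0.0
```

```bash
python3 - <<'E'
from h import *
c=read_camera("wrist"); Q=cloud(c)
print(ctrl.read_state()["ee_pos"],ctrl.read_state()["wrist_force"])
m=(Q[...,2]>57.5)&(Q[...,2]<75)&(Q[...,0]>450)&(Q[...,0]<515)&(Q[...,1]>-410)&(Q[...,1]<-185)
n,l,st,_=cv2.connectedComponentsWithStats(m.astype(np.uint8))
for i in range(1,n):
    if st[i,4]>60:
        r=cv2.minAreaRect(Q[l==i][:,:2].astype(np.float32)); print(st[i,4],np.round(r[0],1),np.round(r[1],1),round(r[2],1),np.median(Q[l==i][:,2]).round(1))
E
```

```text
[ 493.48678982 -366.71451432   97.56166682] [-0.80451633 -0.32522391 -0.01098288]
1186 [ 476.2 -209.9] [29.5 29.6] 29.8 59.4
733 [ 485.6 -277.3] [20.9 21.8] 5.8 65.1
2107 [ 494.1 -368.5] [20.8 62.8] 5.4 65.3
```

The round key is down (59.4 mm), the square key is still up, and the tool is over the bar key. Pressing the bar key.

Call:
move_arm(
  steps=[
    {"offset":[0,-1,-14],"spin":0,"gripper":1},
    {"offset":[0,0,-10],"spin":0,"gripper":1},
    {"offset":[0,0,-5],"spin":0,"gripper":1},
    {"offset":[0,0,-4],"spin":0,"gripper":1},
    {"offset":[0,0,-3],"spin":0,"gripper":1},
    {"offset":[0,0,-2],"spin":0,"gripper":1},
    {"offset":[0,0,-1],"spin":0,"gripper":1},
    {"offset":[0,0,0],"spin":0,"gripper":1},
  ],
)

```text
clock: 10.55
ee_pos: [493.9, -368.2, 60.3]
tcp_rot: [0.0, 0.001, 1.0, 0.0]
wrist_force: [-2.9, 4.1, 9.9]
grip_width: 0.005
finger_force: 4.9
```

Call:
move_arm(
  steps=[
    {"offset":[0,0,0],"spin":0,"gripper":1},
  ],
)

```text
clock: 10.65
ee_pos: [493.9, -368.2, 60.2]
tcp_rot: [0.0, 0.001, 1.0, 0.0]
wrist_force: [-2.4, 3.8, 9.5]
grip_width: 0.006
finger_force: 4.8
```

Call:
move_arm(
  steps=[
    {"offset":[0,0,-1],"spin":0,"gripper":1},
    {"offset":[0,0,0],"spin":0,"gripper":1},
    {"offset":[0,0,25],"spin":0,"gripper":1},
    {"offset":[0,0,40],"spin":0,"gripper":1},
    {"offset":[0,40,45],"spin":0,"gripper":1},
    {"offset":[0,48,45],"spin":0,"gripper":1},
    {"offset":[-5,50,20],"spin":0,"gripper":1},
    {"offset":[-5,50,0],"spin":0,"gripper":1},
  ],
)

```text
clock: 11.45
ee_pos: [485.6, -203.2, 216.4]
tcp_rot: [0.003, 0.002, 1.0, -0.001]
wrist_force: [1.1, 0.1, -1.0]
grip_width: 0.008
finger_force: 0.0
```

Call:
move_arm(
  steps=[
    {"offset":[-5,50,0],"spin":0,"gripper":1},
    {"offset":[-5,50,0],"spin":0,"gripper":1},
    {"offset":[0,50,0],"spin":0,"gripper":1},
    {"offset":[0,50,0],"spin":0,"gripper":1},
    {"offset":[0,50,0],"spin":0,"gripper":1},
    {"offset":[0,50,0],"spin":0,"gripper":1},
    {"offset":[0,50,0],"spin":0,"gripper":1},
    {"offset":[0,40,0],"spin":0,"gripper":1},
  ],
)

```text
clock: 12.25
ee_pos: [474.1, 189.6, 213.7]
tcp_rot: [0.001, 0.0, 1.0, 0.001]
wrist_force: [1.1, -0.3, 0.6]
grip_width: 0.002
finger_force: 0.0
```

Call:
move_arm(
  steps=[
    {"offset":[0,30,-20],"spin":0,"gripper":1},
    {"offset":[0,0,0],"spin":0,"gripper":1},
    {"offset":[0,0,0],"spin":0,"gripper":1},
  ],
)

```text
clock: 12.55
ee_pos: [474.1, 216.4, 192.9]
tcp_rot: [-0.0, 0.001, 1.0, -0.0]
wrist_force: [0.4, -0.3, -0.4]
grip_width: 0.009
finger_force: 0.0
```

```bash
python3 - <<'E'
from h import *
c=read_camera("wrist"); Q=cloud(c); cv2.imwrite("pics/w5.png",c["frame"])
print(ctrl.read_state()["ee_pos"],ctrl.read_state()["wrist_force"],rec("plunger_top","wrist",c)[:2])
def circ(z0,z1):
    m=(Q[...,2]>z0)&(Q[...,2]<z1)&(Q[...,0]>490)&(Q[...,0]<610)&(Q[...,1]>220)&(Q[...,1]<345)
    n,l,st,_=cv2.connectedComponentsWithStats(m.astype(np.uint8)); i=1+st[1:,4].argmax(); p=Q[l==i]
    e=cv2.minEnclosingCircle(p[:,:2].astype(np.float32)); print(len(p),np.round(e[0],1),round(e[1],1),p.min(0).round(1),p.max(0).round(1),np.median(p[:,2]))
circ(55,70); circ(44,52)
m=(Q[...,2]>40)&(Q[...,2]<60)&(Q[...,0]>482)&(Q[...,0]<525)&(Q[...,1]>16)&(Q[...,1]<43)
p=Q[m]; print("wide rocker slope",len(p),np.polyfit(p[:,0],p[:,2],1) if len(p)>20 else 0)
E
```

```text
[474.59024941 215.53948042 193.44579723] [ 1.02280725 -0.95805915  0.86655489] [(0.81, [534.7, 282.8, 57.1])]
220 [543.8 287.4] 15.9 [533.2 271.5  55.1] [544.1 303.3  60.8] 58.87907407440616
1001 [547.1 286.5] 33.3 [517.7 253.2  44.1] [548.8 319.8  51.9] 47.71224095427755
wide rocker slope 832 [ -0.18957083 142.80120631]
```

View pics/w5.png

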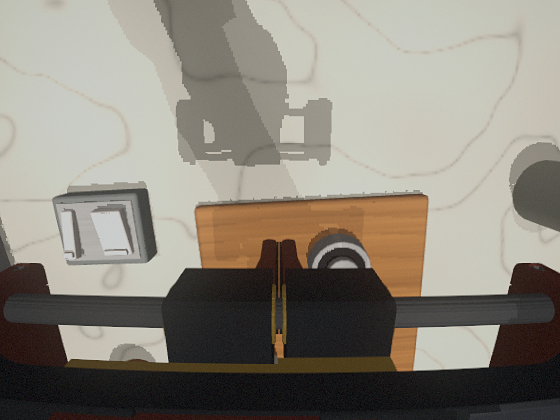

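The wide rocker now slopes −0.19, so it is on. The timer at (338,250) is partly hidden by the gripper, so I'll back off in x to measure it fully.

Call:
move_arm(
  steps=[
    {"offset":[-30,35,-10],"spin":0,"gripper":1},
    {"offset":[-35,36,-10],"spin":0,"gripper":1},
    {"offset":[0,0,0],"spin":0,"gripper":1},
    {"offset":[0,0,0],"spin":0,"gripper":1},
  ],
)

```text
clock: 13.05
ee_pos: [410.2, 286.3, 174.1]
tcp_rot: [0.0, 0.001, 1.0, 0.0]
wrist_force: [-0.1, -0.3, -0.2]
grip_width: 0.003
finger_force: 0.0
```

```bash
python3 - <<'E'
from h import *
c=read_camera("wrist"); Q=cloud(c)
print(ctrl.read_state()["ee_pos"],rec("plunger_top","wrist",c)[:2])
def circ(z0,z1):
    m=(Q[...,2]>z0)&(Q[...,2]<z1)&(Q[...,0]>490)&(Q[...,0]<610)&(Q[...,1]>220)&(Q[...,1]<345)
    n,l,st,_=cv2.connectedComponentsWithStats(m.astype(np.uint8)); i=1+st[1:,4].argmax(); p=Q[l==i]
    e=cv2.minEnclosingCircle(p[:,:2].astype(np.float32)); print(len(p),np.round(e[0],1),round(e[1],1),p.min(0).round(1),p.max(0).round(1),np.median(p[:,2]))
circ(55,70); circ(44,52)
E
```

```text
[411.07276365 285.58976201 174.26004157] [(0.67, [552.9, 284.2, 57.4]), (0.41, [565.7, 286.9, 56.3])]
112 [555.6 286.8] 13.2 [542.3 282.7  57.6] [568.4 290.4  60.6] 59.36085194124868
47 [582.1 286.4] 5.7 [577.2 281.3  45.6] [584.8 291.7  49.3] 47.578967058679154
```

All views agree on a plunger centre of about (551, 287), with its top at 60 mm.

Call:
move_arm(
  steps=[
    {"offset":[30,1,-15],"spin":0,"gripper":1},
    {"offset":[40,0,-20],"spin":0,"gripper":1},
    {"offset":[40,0,-20],"spin":0,"gripper":1},
    {"offset":[30,0,-15],"spin":0,"gripper":1},
    {"offset":[0,0,-15],"spin":0,"gripper":1},
    {"offset":[0,0,-10],"spin":0,"gripper":1},
    {"offset":[0,0,0],"spin":0,"gripper":1},
    {"offset":[0,0,0],"spin":0,"gripper":1},
  ],
)

```text
clock: 13.95
ee_pos: [549.4, 287.7, 79.1]
tcp_rot: [-0.0, 0.001, 1.0, 0.0]
wrist_force: [-0.6, -0.2, 0.3]
grip_width: 0.01
finger_force: 0.0
```

Call:
move_arm(
  steps=[
    {"offset":[1,0,-9],"spin":0,"gripper":1},
    {"offset":[0,0,-6],"spin":0,"gripper":1},
    {"offset":[0,0,-3],"spin":0,"gripper":1},
    {"offset":[0,0,-2],"spin":0,"gripper":1},
    {"offset":[0,0,-2],"spin":0,"gripper":1},
    {"offset":[0,0,-2],"spin":0,"gripper":1},
    {"offset":[0,0,0],"spin":0,"gripper":1},
  ],
)

```text
clock: 14.65
ee_pos: [550.7, 287.9, 54.6]
tcp_rot: [-0.0, 0.001, 1.0, 0.0]
wrist_force: [-2.3, 0.2, 3.3]
grip_width: 0.007
finger_force: 1.9
```

Call:
move_arm(
  steps=[
    {"offset":[0,0,-1],"spin":0,"gripper":1},
    {"offset":[0,0,-1],"spin":0,"gripper":1},
    {"offset":[0,0,0],"spin":0,"gripper":1},
    {"offset":[0,0,0],"spin":0,"gripper":1},
  ],
)

```text
clock: 15.05
ee_pos: [550.8, 287.9, 54.1]
tcp_rot: [-0.0, 0.001, 1.0, 0.0]
wrist_force: [-6.7, -2.0, 15.4]
grip_width: 0.005
finger_force: 8.2
```

The plunger is on its stop. I'll lift off and check everything.

Call:
move_arm(
  steps=[
    {"offset":[0,0,3],"spin":0,"gripper":1},
    {"offset":[0,0,5],"spin":0,"gripper":1},
    {"offset":[0,0,30],"spin":0,"gripper":1},
    {"offset":[0,0,50],"spin":0,"gripper":1},
    {"offset":[-20,-45,45],"spin":0,"gripper":1},
    {"offset":[-30,-50,45],"spin":0,"gripper":1},
    {"offset":[-30,-50,30],"spin":0,"gripper":1},
    {"offset":[-30,-50,30],"spin":0,"gripper":1},
  ],
)

```text
clock: 15.85
ee_pos: [469.6, 142.3, 251.7]
tcp_rot: [0.001, 0.001, 1.0, 0.0]
wrist_force: [1.4, 0.0, 0.4]
grip_width: 0.005
finger_force: 0.0
```

Call:
move_arm(
  steps=[
    {"offset":[-10,-50,20],"spin":0,"gripper":1},
    {"offset":[0,-50,0],"spin":0,"gripper":1},
    {"offset":[0,-50,0],"spin":0,"gripper":1},
    {"offset":[0,0,0],"spin":0,"gripper":1},
    {"offset":[0,0,0],"spin":0,"gripper":1},
  ],
)

```text
clock: 16.35
ee_pos: [461.1, -3.0, 269.1]
tcp_rot: [0.001, 0.003, 1.0, 0.0]
wrist_force: [0.4, -0.4, -0.0]
grip_width: 0.003
finger_force: 0.0
```

```bash
python3 - <<'E'
from h import *
c=read_camera("wrist"); Q=cloud(c); cv2.imwrite("pics/w6.png",c["frame"])
print(ctrl.read_state()["ee_pos"],ctrl.read_state()["clock"])
for n,(x,y,r) in dict(round=(476,-209,9),square=(483.6,-278,6),bar=(493,-367.5,7)).items():
    print(n,np.nanmedian(Q[np.hypot(Q[...,0]-x,Q[...,1]-y)<r][:,2]))
for n,y in dict(wide=30,narrow=-22).items():
    p=Q[(abs(Q[...,1]-y)<(10 if y>0 else 4))&(Q[...,2]>40)&(Q[...,2]<60)&(Q[...,0]>484)&(Q[...,0]<523)]
    print(n,len(p),np.polyfit(p[:,0],p[:,2],1)[0])
c=read_camera("scene"); Q=cloud(c)
m=(Q[...,2]>52)&(Q[...,2]<75)&(np.hypot(Q[...,0]-551,Q[...,1]-287)<45); p=Q[m]; print("plunger",p.mean(0),np.percentile(p[:,2],[50,90]))
for l in ["timer","plunger_top","pan","canister","egg_cup","jar","mug","spatula"]: print(l,rec(l,"scene",c)[:1])
E
```

```text
[461.0632288   -1.61664088 268.93484438] 16.4
round 59.28234814622749
square 65.22967678221423
bar 58.92649188799527
wide 386 -0.21000824328578654
narrow 165 0.17148792633455823
plunger [556.50895449 289.05968569  58.83455887] [59.67982563 63.14509126]
timer [(0.83, [567.4, 290.6, 46.9])]
plunger_top [(0.39, [553.6, 286.0, 62.4])]
pan [(0.59, [659.4, -279.4, 92.7])]
canister [(0.97, [765.5, 19.8, 67.0])]
egg_cup [(0.87, [715.3, 344.3, 63.9])]
jar [(0.7, [715.8, 190.3, 65.3])]
mug []
spatula [(0.9, [567.8, -595.1, 2.1])]
```

```bash
python3 -c "
from cell import order
print(order.job_done())"
```

```text
the job is handed in; nothing more can be done
None
```

I pressed the wide rocker on, then the round key and bar key down, then the timer plunger, which sprang back. The last camera check showed the square key and narrow rocker untouched and nothing shoved, though the mug went undetected in it. The job is handed in, with no verdict returned.

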